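# Seat a keyed centrifuge rotor on its drive shaft

### The arm

A 7-joint arm with a two-finger parallel gripper is mounted at the origin on a cart in front of the work surface, level with it; the furniture and walls round the work are solid. World frame = base frame: x ahead of the robot, y to its left, z up, the work surface at z = 0. Lengths are in m, angles in rad, forces in N, time in s.
With the tool pointing down it reaches from about 0.425 to 0.925 m from the base axis. Payload 6.8 kg.
Tool frame: the origin (TCP) lies on the centre line of the jaws, within the pads' length; the fingertips stand 14 mm ahead of it and the grasp point (between the pads) lies 5 mm behind it (bot.finger_overhang is the distance from the TCP to the fingertips, in m); z points along the fingers, y is the line along which they close (so a half turn about z gives the same grasp; the last joint's range is limited). The gripper opens to 85 mm and grips with 20 to 120 N. Pads are 22 mm wide; open, the fingers measure 114 mm over their backs; the gripper's body (76 mm by 85 mm) begins 54 mm behind the grasp point. The pads swing forward as they close: fully open they stand 13 mm farther back than shut.
Start: joints at [1.013, 0.477, 0.022, 1.555, -0.011, 1.109, -0.083], TCP at [0.293, -0.608, 0.245] pointing down, gripper open.
Joint ranges: [-2.96, 2.96], [-0.34, 2.1], [-1.41, 1.46], [0.24, 2.44], [-1.37, 4.51], [0.17, 1.92], [-2.96, 2.96]. Speed limits (rad/s): [2.39, 2.39, 3.14, 3.14, 3.14, 3.14, 3.14].

### API

Orientations are given as a unit quaternion [w, x, y, z].
In Python, from station import bot gives the robot as it stands.
- The arm moves only by the shell command python3 -m inch 'ROWS' [OPENING] [FORCE]. ROWS is JSON, a list of rows, each a list of 4 numbers: the shift along the tool's x, y, z in m, then the turn about the tool's z in degrees. A call has 1 to 12 rows; each row shifts and turns the commanded pose from where the row before left it, along the tool's axes as they then stand; what a row does not reach is not made up. A row lasts 1/10 s, in which the tool goes at most 50 mm and 8.59 degrees, less where a joint would pass 70% of its speed; a pose out of reach is approached as far as the arm can. A call is refused whole if a number of a shift passes 0.05 or a number of a turn 8.59, either way. A call with a gripper value outside its range is refused whole. OPENING is the finger opening in m, from 0 to 0.0854, set as the call begins (- or left out, the last holds). The fingers move at their own pace and stop on an object; FORCE is the grip in N (left out, the last holds). Time passes only in rows, so rows that do not move let the fingers close. It gives the time, the measured TCP pose, the force, the opening and the grip force at its end, in the units of the state.
- bot.get_obs(): the state, without advancing time (a new reading comes with each control period).
- bot.read_camera(name): name is "scene" or "top" or "wrist"; returns a dict with "color" (400x640x3 uint8, red, green, blue), "mtx" (3x3 intrinsics, pixels), "dist_coeffs" ([k1, k2, p1, p2, k3] as OpenCV has them; the pictures are not rectified), "world_from_camera" (4x4, takes a point from camera to world coordinates); the wrist camera has in their place "hand_eye" (4x4, takes a point from camera to tool coordinates, whose origin is the TCP and whose axes are the flange's). Camera axes: x right, y up, looking along -z (the intrinsics and any distortion apply to the point x, -y, -z); pixel columns grow to the right and rows downward; lengths in m; the calibration is good to about 2 mm. A picture is of the moment at which its call begins: read the wrist's pose just before it. There is no depth.
- bot.hand_in(): hands the job in; it is judged then, once.
The state is a dict: "t": time; "q": joint angles; "joint_vel": joint speeds; "joint_torque": joint torques, N m; "eef_pos": TCP position; "tool_rot": TCP orientation; "contact_force": force on the tool from outside, world axes, zero at the start; "torque": the same for the moment, N m; "gripper_width": opening from 0.0 (shut) to 1.0 (fully open); "grasp_force": force on a finger pad.
Only numpy, scipy, OpenCV 4.12 (cv2) and the standard library are available. Lean on these libraries where they do the work, as an engineer would, in place of code of your own. Each camera call takes 0.05 s, during which the arm holds its last target. There are 200 camera calls.

### The job

Lift the aluminium tube rotor off its storage stand and lower it over the shaft of the centrifuge drive unit. Its bore first stops on the shaft's key: keep it lightly pressed down and turn it by feel until the keyway drops over the key, then bring it fully home on the shaft's shoulder and let go. Be gentle with the shaft (its mount is soft; never push on it with more than 25 N) and leave the bottles and the slide box where they are.

Things in the scene. Friction and masses are not known exactly. Their poses are not given: they have to be found in the camera images.
- rotor: Loose aluminium rotor, 180 to 300 g: disc 100 mm across, 10 mm thick, eight dark tube seats, a central block on top. Bore 19 mm wide (eight-sided) right through along z; a keyway 8 mm wide runs from it over the full height towards the rotor's -x, out to 19.5 mm from the axis. Origin: on the axis at the underside; z up. Starts on the stand, keyway facing the robot within 40 degrees.
- boss_top (a point): Centre of the top of the rotor's central block (on the axis, 46 mm above the rotor's underside; axes as the rotor's). The block stands on the disc (from 10 to 46 mm above the underside), 52 mm long in x and 34 mm wide in y; its flat sides facing +y and -y, 34 mm apart, are for gripping.
- stand: Fixed storage stand: grey plate 100 x 100 x 10 mm with a collar on which the rotor's underside lies 16 mm above the desk and a steel post 13 mm thick whose end is 42 mm above the desk. Origin: on the post's axis at desk level; z up.
- drive: Fixed centrifuge drive unit, housing 140 (x) x 130 (y) x 40 mm, front with black dial and rocker switch facing its -x; upright steel shaft in the middle. Origin: on the shaft's axis at desk level; z up. The shaft is on a soft rubber mount: pressed down with more than about 4 N it yields about 0.5 mm per newton, at most 8 mm, and springs back. A brake keeps it from turning.
- shoulder (a point): Centre of the top of the shaft's round shoulder (36 mm across, 54 mm above the desk), seat of the rotor's underside; axes as the housing's. On it a key 5 mm wide, out to 18 mm from the axis, up to 72 mm above the desk. Its direction, 12 to 75 degrees from the housing's -x towards its -y (anticlockwise from above), varies and is not reported. The keyway drops over it within about 5 degrees.
- shaft_end (a point): Centre of the tip of the shaft, 96 mm above the desk; axes as the housing's. The shaft is 16 mm thick, tapering over its last 7 mm to 8 mm at the tip. Seated, the rotor's yaw equals the housing's yaw plus the key's angle from the housing's -x (anticlockwise positive).
- slide_mailer: Loose blue slide box 31 x 83 x 22 mm, a bystander; origin at the centre of its underside.
- amber_bottle: Loose brown bottle with white cap, 41 mm across, 82 mm high, a bystander; origin at the centre of its underside.
- dye_bottle: Loose small pale bottle with white cap, 24 mm across, 56 mm high, a bystander; origin at the centre of its underside.
There are look-alikes about, which are no part of the job. What is shaped like the stand but turquoise is not meant.

How it is judged:
By the outcome, as a careful person would: the job done as asked, in the order asked, and still so for the second after the job is handed in, with the robot touching nothing.
It also fails if it takes over 72 s, if anything falls off the work surface, if the arm or the gripper's body presses on something with over 40 N, if the wrist force passes 120 N, or if a joint passes its speed limit or range.

## Working session

There is one attempt and no reset: what is moved stays moved. The work goes in short steps, Python scripts to look and compute and a shell command to move; the robot and the scene stay as the last step left them, time stands still between calls to the robot, and variables do not carry over. Pictures are saved under pics/ and viewed, at most 10 in all, crops included, and the job is handed in when it is done.

```bash
mkdir -p pics; ls; cat > h.py <<'E'
import numpy as np, cv2
from station import bot
from scipy.spatial.transform import Rotation as R
def T_tool(o):
    T=np.eye(4); q=o['tool_rot']; T[:3,:3]=R.from_quat([q[1],q[2],q[3],q[0]]).as_matrix(); T[:3,3]=o['eef_pos']; return T
def snap(name,f=None):
    o=bot.get_obs(); c=bot.read_camera(name)
    W=c['world_from_camera'] if name!='wrist' else T_tool(o)@np.array(c['hand_eye'])
    c['W']=np.array(W)
    if f:
        cv2.imwrite('pics/'+f+'.png',c['color'][:,:,::-1])
        np.savez('pics/'+f+'.npz',W=c['W'],mtx=c['mtx'],d=c['dist_coeffs'])
    return c
def ray(f,uv,z):
    c=np.load('pics/'+f+'.npz'); W=c['W']
    p=cv2.undistortPoints(np.array([[uv]],float),c['mtx'],c['d'])[0,0]
    d=W[:3,:3]@np.array([p[0],-p[1],-1]); o=W[:3,3]
    return o+d*(z-o[2])/d[2]
def proj(f,P):
    c=np.load('pics/'+f+'.npz'); W=np.linalg.inv(c['W'])
    P=np.atleast_2d(P); p=(W[:3,:3]@P.T).T+W[:3,3]; p=p*[1,-1,-1]
    return cv2.projectPoints(p,np.zeros(3),np.zeros(3),c['mtx'],c['d'])[0][:,0]
E
python3 - <<'E'
from h import *
a=snap('top','top0'); b=snap('scene','sc0')
print(a['W'].round(3),a['mtx'],b['W'].round(3)); o=bot.get_obs(); print(T_tool(o).round(3),o['contact_force'])
E
```

```text
pics
[[-1.300e-02  9.880e-01 -1.510e-01  3.250e-01]
 [-1.000e+00 -1.200e-02  3.000e-03 -9.000e-03]
 [ 1.000e-03  1.510e-01  9.880e-01  1.267e+00]
 [ 0.000e+00  0.000e+00  0.000e+00  1.000e+00]] [[457.36283031   0.         322.75369238]
 [  0.         457.36283031 202.482323  ]
 [  0.           0.           1.        ]] [[-0.844  0.283 -0.455 -0.13 ]
 [-0.535 -0.474  0.699  0.944]
 [-0.017  0.834  0.552  0.83 ]
 [ 0.     0.     0.     1.   ]]
[[ 0.901  0.435 -0.001  0.293]
 [ 0.435 -0.901  0.001 -0.607]
 [-0.    -0.002 -1.     0.244]
 [ 0.     0.     0.     1.   ]] [-0.13629946  0.20289789 -0.09130258]
```

View pics/top0.png

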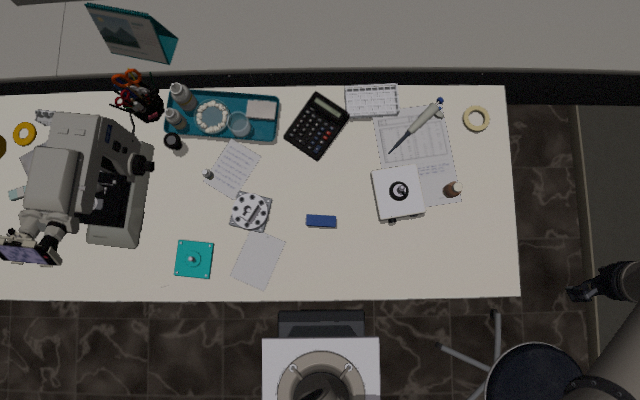

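View pics/sc0.png

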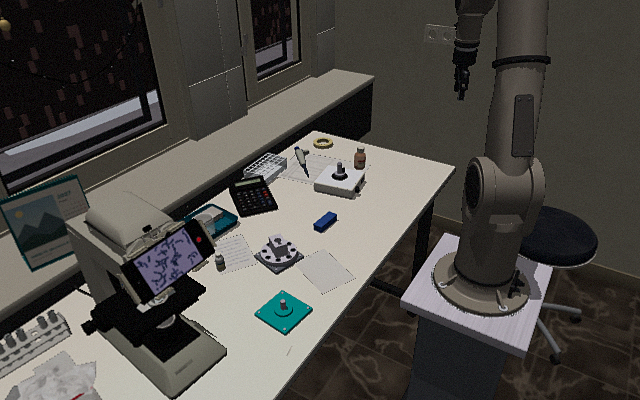

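The top view shows the rotor on the grey stand at (249,211), the turquoise decoy stand (193,259), the drive at (398,192) with the amber bottle (453,188) beside it, the dye bottle at (208,174) and the slide box at (321,221). The rotor is the only disc with a block and eight seats. I'll confirm it in an enlarged crop.

```bash
python3 - <<'E'
from h import *
im=cv2.imread('pics/top0.png')
a=cv2.resize(im[180:240,215:285],None,fx=8,fy=8,interpolation=cv2.INTER_CUBIC)[:480,:]
b=cv2.resize(im[155:230,363:433],None,fx=6.4,fy=6.4,interpolation=cv2.INTER_CUBIC)[:,:]
k=np.zeros((600,800,3),np.uint8); a=cv2.resize(a,(395,339));b=cv2.resize(b,(395,423))
k[:339,:395]=a;k[:423,405:800]=b; k=k[:430]
cv2.imwrite('pics/crop0.png',k)
print('rotor',ray('top0',(249,211),.03),'shaft',ray('top0',(399,189),.096),'decoy',ray('top0',(193,259),.03))
for n,u in [('amber',(453,188)),('dye',(208,174)),('slide',(321,221))]: print(n,ray('top0',u,.04))
E
```

```text
rotor [0.49367129 0.18948186 0.03      ] shaft [ 0.53767413 -0.21175988  0.096     ] decoy [0.36422863 0.34097318 0.03      ]
amber [ 0.54893106 -0.37115872  0.04      ]
dye [0.59660441 0.30290521 0.04      ]
slide [ 0.46268235 -0.00712206  0.04      ]
```

View pics/crop0.png

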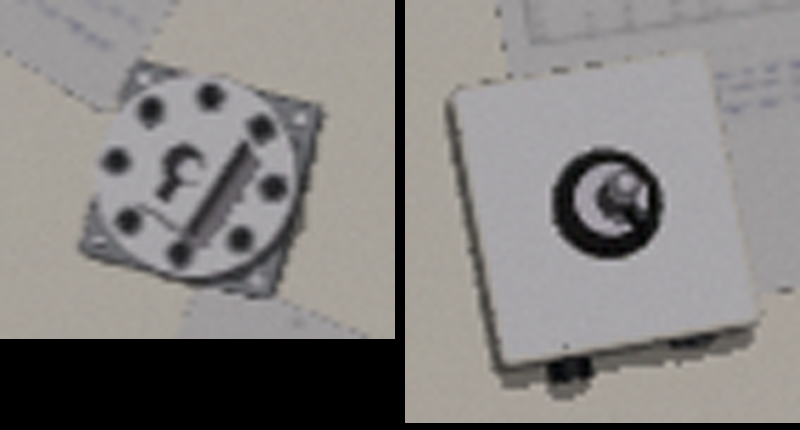

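The crop confirms the rotor on the grey stand: its keyway points lower-left and its yaw is about -35°. The drive's yaw is about +9°, with the key toward the lower right of the shaft. Next I move over the drive for a closer look.

```bash
python3 -m inch '[[0.033,-0.021,0,0],[0.033,-0.021,0,0],[0.033,-0.021,0,0],[0.033,-0.021,0,0],[0.033,-0.021,0,0],[0.033,-0.021,0,0],[0.033,-0.021,0,0],[0.033,-0.021,0,0],[0.033,-0.021,0,0],[0.033,-0.021,0,0],[0.033,-0.021,0,0],[0.033,-0.021,0,0]]' 0.0854
python3 -m inch '[[0,0,-0.03,0],[0,0,-0.03,0],[0,0,0,0],[0,0,0,0]]'
python3 - <<'E'
from h import *
c=snap('wrist','w1'); print(np.array(c['hand_eye']).round(3)); o=bot.get_obs(); print(T_tool(o).round(3),o['q'],o['contact_force'])
E
```

```text
t: 1.3
eef_pos: [0.5409, -0.2073, 0.245]
tool_rot: [-0.0, 0.975, 0.223, -0.0]
contact_force: [0.3, 0.1, 0.2]
gripper_width: 1.003
grasp_force: 0.0
t: 1.7
eef_pos: [0.5406, -0.2088, 0.3055]
tool_rot: [0.0, 0.975, 0.223, 0.0]
contact_force: [-0.0, -0.6, 0.8]
gripper_width: 0.999
grasp_force: 0.0
[[-0.     0.961  0.276  0.071]
 [ 1.    -0.     0.     0.   ]
 [ 0.     0.276 -0.961 -0.128]
 [ 0.     0.     0.     1.   ]]
[[ 0.901  0.435 -0.001  0.54 ]
 [ 0.435 -0.901  0.    -0.209]
 [-0.001 -0.001 -1.     0.305]
 [ 0.     0.     0.     1.   ]] [ 0.38946109  0.27627558 -0.15842093  1.71066153  0.04699418  1.15949718
 -0.90312289] [ 0.27730767 -1.00154845  0.04572097]
```

View pics/w1.png

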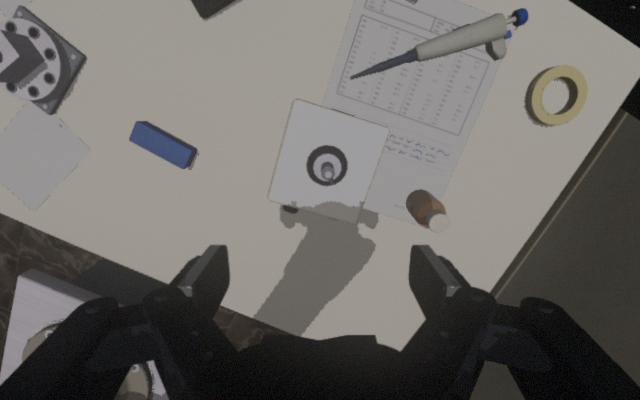

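The wrist view shows the drive with the shaft tip near (327,170), the amber bottle at (427,210), and the rotor in the upper left. I'll enlarge the shaft.

```bash
python3 - <<'E'
from h import *
im=cv2.imread('pics/w1.png')
cv2.imwrite('pics/crop1.png',cv2.resize(im[90:230,260:400],(595,595),interpolation=cv2.INTER_CUBIC))
E
```

```text
(no output)
```

View pics/crop1.png

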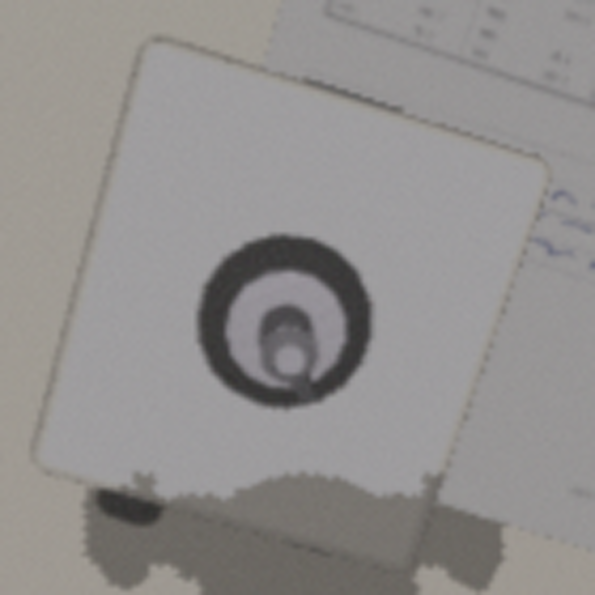

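```bash
python3 - <<'E'
from h import *
u=lambda x,y:(260+x/4.25,90+y/4.25)
tip=ray('w1',u(291,360),.096); sh=ray('w1',u(287,328),.054); print('tip',tip,'sh',sh)
cs=[ray('w1',u(*p),.04) for p in [(143,33),(556,156),(412,575),(32,468)]]
for i in range(4): d=cs[(i+1)%4]-cs[i]; print(np.linalg.norm(d),np.degrees(np.arctan2(d[1],d[0])))
print('housing centre',np.mean(cs,0)); c=np.mean(cs,0); c=(tip+sh)/2
k=ray('w1',u(308,393),.070);k2=ray('w1',u(308,393),.058); 
for z,kk in((.07,k),(.058,k2)): d=kk-c; print(z,np.linalg.norm(d[:2]),np.degrees(np.arctan2(-d[1],-d[0])))
for a in range(15,90,10):
  t=np.radians(a); pts=[[c[0]-.018*np.cos(t),c[1]-.018*np.sin(t),z] for z in(.072,.054)]
  print(a,((proj('w1',pts)-[260,90])*4.25).round().tolist())
# pipeline: rotor via top0: yaw
v=lambda x,y:(215+x*70/395,180+y*60/339)
# block side lower edge +- : dark side bottom line
a=ray('top0',v(190,232),.04);b=ray('top0',v(250,148),.04);d=b-a;print('rot yaw',np.degrees(np.arctan2(d[1],d[0])))
E
```

```text
tip [ 0.54388731 -0.21989786  0.096     ] sh [ 0.54452159 -0.21970204  0.054     ]
0.12684601872318693 -80.17780239929635
0.1386030069193813 -170.2938569443389
0.1270232388999919 99.15361564316554
0.13712126374146483 9.634451211768445
housing centre [ 0.54489447 -0.21940801  0.04      ]
0.07 0.016645704605554566 46.06602102985973
0.058 0.019562972165912396 44.64527146906506
15 [[276.0, 402.0], [275.0, 387.0]]
25 [[287.0, 403.0], [286.0, 388.0]]
35 [[298.0, 402.0], [296.0, 387.0]]
45 [[309.0, 399.0], [306.0, 385.0]]
55 [[319.0, 395.0], [316.0, 381.0]]
65 [[328.0, 389.0], [324.0, 375.0]]
75 [[336.0, 382.0], [332.0, 368.0]]
85 [[343.0, 373.0], [338.0, 360.0]]
rot yaw -35.3345620182958
```

```bash
python3 -m inch '[[0,0,0,8.59],[0,0,0,8.59],[0,0,0,8.59],[0,0,0,8.59],[0,0,0,8.59],[0,0,0,8.59],[0,0,0,8.59],[0,0,0,0]]'
python3 -m inch '[[-0.0297,-0.0333,0,0],[-0.0297,-0.0333,0,0],[-0.0297,-0.0333,0.01,0],[-0.0297,-0.0333,0.01,0],[-0.0297,-0.0333,0.02,0],[-0.0297,-0.0333,0.02,0],[-0.0297,-0.0333,0.02,0],[-0.0297,-0.0333,0.02,0],[-0.0297,-0.0333,0,0],[0,0,0,0],[0,0,0,0],[0,0,0,0]]'
python3 - <<'E'
from h import *
c=snap('wrist','w2'); o=bot.get_obs(); print(T_tool(o).round(3),o['q'].round(2),o['contact_force'])
im=cv2.imread('pics/w2.png')
cv2.imwrite('pics/w2z.png',cv2.resize(im[60:270,180:460],(800,600),interpolation=cv2.INTER_CUBIC))
E
```

```text
t: 2.55
eef_pos: [0.5397, -0.2087, 0.3037]
tool_rot: [0.0, 0.955, -0.296, -0.001]
contact_force: [-0.7, 0.7, 0.7]
gripper_width: 1.002
grasp_force: 0.0
t: 3.75
eef_pos: [0.4891, 0.188, 0.2049]
tool_rot: [0.001, 0.955, -0.295, -0.0]
contact_force: [0.4, 0.0, -0.1]
gripper_width: 1.002
grasp_force: 0.0
[[ 0.825 -0.565 -0.     0.489]
 [-0.565 -0.825 -0.001  0.188]
 [ 0.     0.001 -1.     0.205]
 [ 0.     0.     0.     1.   ]] [-0.28  0.29 -0.25  1.94  0.09  0.92 -2.74] [ 0.90373075  0.87480821 -0.55420908]
```

View pics/w2z.png

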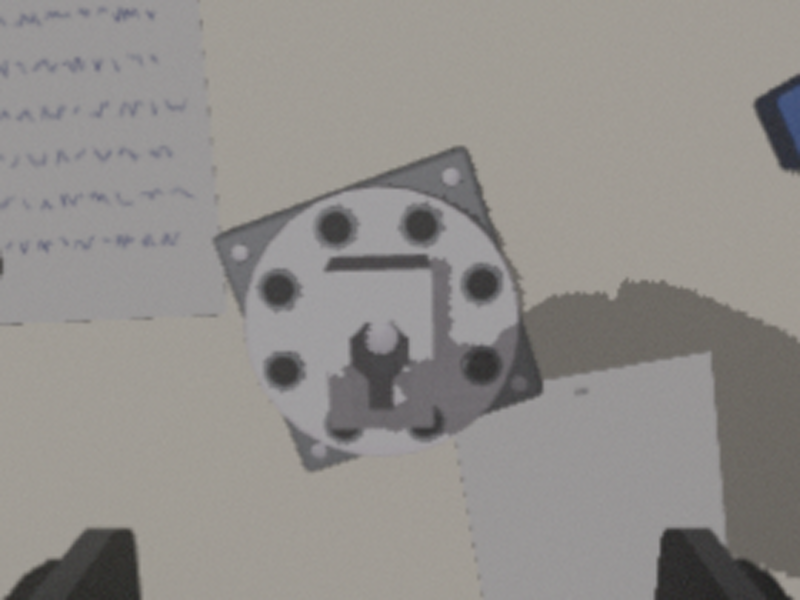

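The close view shows the rotor square to the tool, with the keyway pointing down (toward -x). The block-top corners in the crop are about (329,271), (432,268), (437,428) and (329,430).

```bash
python3 - <<'E'
from h import *
u=lambda x,y:(180+x/2.857,60+y/2.857)
cs=[ray('w2',u(*p),.062) for p in [(329,271),(432,268),(436,428),(329,430)]]
for i in range(4): d=cs[(i+1)%4]-cs[i]; print(np.linalg.norm(d).round(4),np.degrees(np.arctan2(d[1],d[0])).round(1))
m=np.mean(cs,0); print(m)
# disc edges at z=.026
e=[ray('w2',u(*p),.026)[:2] for p in [(246,325),(520,320),(383,187),(385,457)]]
m2=np.array([*np.mean(e,0),0]); print(m2, np.linalg.norm(e[0]-e[1]),np.linalg.norm(e[2]-e[3]))
T=T_tool(bot.get_obs()); print(T[:3,:3].T@(m-T[:3,3]),T[:3,:3].T@(m2-T[:3,3]))
E
```

```text
0.0321 -122.7
0.0525 147.7
0.0351 56.8
0.0523 -35.6
[0.49588064 0.18955799 0.062     ]
[0.49652328 0.18894007 0.        ] 0.09831035319346837 0.09886846529717669
[ 0.00437145 -0.00539174  0.14304033] [ 0.00523621 -0.0053064   0.20504065]
```

```bash
python3 -m inch '[[0.0048,-0.0053,0,0],[0,0,0.03,0],[0,0,0.03,0],[0,0,0.03,0],[0,0,0.02,0],[0,0,0.02,0],[0,0,0.015,0],[0,0,0.008,0],[0,0,0.004,0],[0,0,0.001,0],[0,0,0,0],[0,0,0,0]]' 0.0854
python3 -m inch '[[0,0,0,0],[0,0,0,0],[0,0,0,0],[0,0,0,0],[0,0,0,0],[0,0,0,0],[0,0,0,0],[0,0,0,0],[0,0,0,0],[0,0,0,0]]' 0.02 45
```

```text
t: 5.0
eef_pos: [0.4965, 0.1913, 0.048]
tool_rot: [-0.0, 0.955, -0.295, 0.001]
contact_force: [-0.3, -0.7, -0.1]
gripper_width: 0.996
grasp_force: 0.0
t: 6.0
eef_pos: [0.4961, 0.1913, 0.0476]
tool_rot: [-0.0, 0.955, -0.295, 0.0]
contact_force: [-1.6, -0.3, 5.3]
gripper_width: 0.39
grasp_force: 45.5
```

```bash
python3 -m inch '[[0,0,-0.005,0],[0,0,-0.01,0],[0,0,-0.01,0],[0,0,-0.015,0],[0,0,-0.02,0],[0,0,-0.03,0],[0,0,-0.03,0],[0,0,-0.01,0],[0,0,0,0],[0,0,0,0],[0,0,0,0]]'
python3 - <<'E'
from h import *
c=snap('wrist','w3'); o=bot.get_obs(); T=T_tool(o); print(T.round(4),o['q'].round(2),o['contact_force'],o['torque'])
E
```

```text
t: 7.1
eef_pos: [0.4949, 0.1906, 0.1757]
tool_rot: [0.001, 0.955, -0.295, -0.001]
contact_force: [-0.1, 0.0, -2.4]
gripper_width: 0.389
grasp_force: 45.0
[[ 0.8255 -0.5643 -0.0027  0.4951]
 [-0.5643 -0.8255 -0.0012  0.1907]
 [-0.0015  0.0025 -1.      0.1757]
 [ 0.      0.      0.      1.    ]] [-0.28  0.34 -0.25  1.95  0.11  0.87 -2.75] [-0.43557907  0.05387517 -2.36771041] [ 0.02018887 -0.03197453  0.00800833]
```

View pics/w3.png

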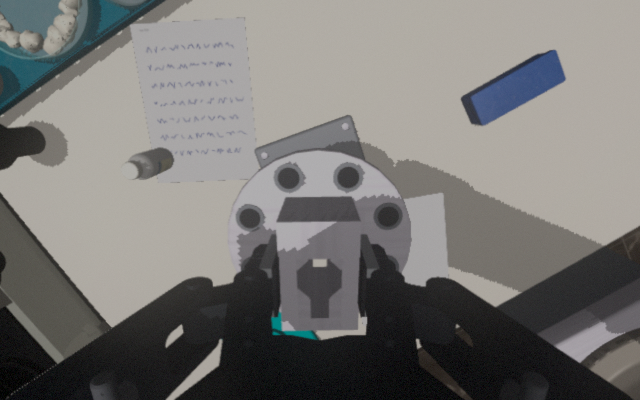

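The rotor hangs level in the jaws. The block top's far edge runs from (278,222) to (362,222), its near edge is at about y=330, and the bore is around (320,277).

```bash
python3 - <<'E'
from h import *
T=T_tool(bot.get_obs()); 
for z in (.0145,):
  Z=T[2,3]+z
  for p in [(278,222),(362,222),(358,330),(282,331),(320,262),(320,290),(302,277),(339,277)]:
    print(p,(T[:3,:3].T@(ray('w3',p,Z)-T[:3,3])).round(4))
E
```

```text
(278, 222) [ 0.0271 -0.0165 -0.0146]
(362, 222) [ 0.0271  0.0168 -0.0145]
(358, 330) [-0.0245  0.0172 -0.0144]
(282, 331) [-0.025  -0.0168 -0.0145]
(320, 262) [ 0.0094  0.0002 -0.0145]
(320, 290) [-0.0039  0.0002 -0.0145]
(302, 277) [ 0.0024 -0.0074 -0.0145]
(339, 277) [ 0.0024  0.0082 -0.0145]
```

```bash
python3 -m inch '[[0.0136,0.0156,0,0],[0.0272,0.0312,0,0],[0.0272,0.0312,0,0],[0.0272,0.0312,0,0],[0.0272,0.0312,0,0],[0.0272,0.0312,0,0],[0.0272,0.0312,0,0],[0.0272,0.0312,0,0],[0.0272,0.0312,0,0],[0.0272,0.0312,0,0],[0.0136,0.0156,0,0],[0,0,0,0]]'
python3 -m inch '[[0,0,0,-8.5],[0,0,0,-8.5],[0,0,0,-8.5],[0,0,0,-8.5],[0,0,0,-8.5],[0,0,0,-8.5],[0,0,0,-8.5],[0,0,0,0],[0,0,0,0],[0,0,0,0]]'
python3 - <<'E'
from h import *
snap('scene','s2'); snap('top','t2')
o=bot.get_obs(); T=T_tool(o); print(T.round(4),o['contact_force'],o['q'].round(2))
print(T[:3,:3].T@(np.array([.5433,-.22,T[2,3]])-T[:3,3]))
print(proj('s2',[[.5444,-.2195,.144],[.5444,-.2195,.1]]), proj('t2',[.5444,-.2195,.19]))
E
```

```text
t: 8.35
eef_pos: [0.5433, -0.2245, 0.1759]
tool_rot: [0.001, 0.954, -0.298, -0.001]
contact_force: [-0.0, 0.3, -2.6]
gripper_width: 0.391
grasp_force: 45.0
t: 9.35
eef_pos: [0.5443, -0.2194, 0.1769]
tool_rot: [-0.0, 0.976, 0.217, -0.0]
contact_force: [-0.2, -0.5, -2.2]
gripper_width: 0.386
grasp_force: 45.0
[[ 9.059e-01  4.236e-01 -2.000e-04  5.444e-01]
 [ 4.236e-01 -9.059e-01  1.000e-04 -2.196e-01]
 [-2.000e-04 -2.000e-04 -1.000e+00  1.772e-01]
 [ 0.000e+00  0.000e+00  0.000e+00  1.000e+00]] [ 0.66259033 -0.48990861 -2.18982043] [ 0.51  0.43 -0.3   1.82  0.15  0.92 -0.99]
[-1.17679550e-03 -1.39726795e-04  2.56414170e-07]
[[338.61621766 148.12094458]
 [338.52791681 160.05214906]] [[408.51627244 179.18629882]]
```

```bash
python3 -m inch '[[-0.0012,0,0.015,0],[0,0,0.015,0],[0,0,0.012,0],[0,0,0.005,0],[0,0,0.004,0],[0,0,0.003,0],[0,0,0,0],[0,0,0,0]]'
```

```text
t: 10.25
eef_pos: [0.5437, -0.2205, 0.1237]
tool_rot: [0.0, 0.976, 0.218, 0.0]
contact_force: [-0.5, 0.1, -2.8]
gripper_width: 0.39
grasp_force: 45.1
```

```bash
python3 -m inch '[[0,0,0.002,0],[0,0,0.002,0],[0,0,0.002,0],[0,0,0,0],[0,0,0,0]]'; python3 -m inch '[[0,0,0.002,0],[0,0,0.002,0],[0,0,0.002,0],[0,0,0,0],[0,0,0,0]]'
```

```text
t: 10.75
eef_pos: [0.5433, -0.2204, 0.1173]
tool_rot: [-0.0, 0.976, 0.218, -0.0]
contact_force: [-0.1, 0.4, -2.6]
gripper_width: 0.393
grasp_force: 45.0
t: 11.25
eef_pos: [0.5433, -0.2204, 0.1112]
tool_rot: [-0.0, 0.976, 0.218, -0.0]
contact_force: [1.0, -0.4, -1.8]
gripper_width: 0.391
grasp_force: 45.0
```

```bash
python3 -m inch '[[0,0,0.002,0],[0,0,0.002,0],[0,0,0.001,0],[0,0,0.001,0],[0,0,0,0],[0,0,0,0]]'; python3 -m inch '[[0,0,0.001,0],[0,0,0.001,0],[0,0,0.001,0],[0,0,0,0],[0,0,0,0]]'
```

```text
t: 11.85
eef_pos: [0.5434, -0.2204, 0.1053]
tool_rot: [0.0, 0.976, 0.218, 0.0]
contact_force: [0.5, -0.6, -2.3]
gripper_width: 0.389
grasp_force: 45.0
t: 12.35
eef_pos: [0.5436, -0.2205, 0.1027]
tool_rot: [0.0, 0.976, 0.218, 0.0]
contact_force: [-1.2, 0.0, 2.6]
gripper_width: 0.391
grasp_force: 45.6
```

```bash
python3 -m inch '[[0,0,0.001,0],[0,0,0,0],[0,0,0,0]]'; python3 -m inch '[[0,0,0,-2],[0,0,0,-2],[0,0,0,-2],[0,0,0,-2],[0,0,0,0],[0,0,0,0]]';
```

```text
t: 12.65
eef_pos: [0.5436, -0.2205, 0.1016]
tool_rot: [0.0, 0.976, 0.218, 0.0]
contact_force: [-2.0, 0.1, 5.3]
gripper_width: 0.394
grasp_force: 45.9
t: 13.25
eef_pos: [0.5426, -0.2197, 0.1011]
tool_rot: [-0.001, 0.958, 0.286, -0.001]
contact_force: [-1.8, 2.0, 5.4]
gripper_width: 0.389
grasp_force: 45.9
```

```bash
for i in 1; do python3 -m inch '[[0,0,0,-2],[0,0,0,-2],[0,0,0,0]]'; python3 -m inch '[[0,0,0,-2],[0,0,0,-1],[0,0,0,0]]';python3 -m inch '[[0,0,0,-2],[0,0,0,-1],[0,0,0,0]]'; done
```

```text
t: 13.55
eef_pos: [0.5424, -0.2196, 0.1009]
tool_rot: [-0.001, 0.947, 0.32, -0.001]
contact_force: [-3.8, 2.7, 6.4]
gripper_width: 0.389
grasp_force: 45.9
t: 13.85
eef_pos: [0.5429, -0.2203, 0.1005]
tool_rot: [-0.0, 0.939, 0.344, -0.0]
contact_force: [1.0, -0.4, -3.1]
gripper_width: 0.394
grasp_force: 45.1
t: 14.15
eef_pos: [0.5433, -0.2205, 0.101]
tool_rot: [-0.0, 0.93, 0.368, -0.0]
contact_force: [0.0, -0.1, -1.8]
gripper_width: 0.389
grasp_force: 45.1
```

```bash
python3 -m inch '[[0,0,0.001,-1],[0,0,0.001,0],[0,0,0.001,0],[0,0,0,0]]'; python3 -c "
from h import *;o=bot.get_obs();print(o['torque'])"; python3 -m inch '[[0,0,0.0015,0],[0,0,0.0015,0],[0,0,0.0015,0],[0,0,0,0]]';  python3 -c "
from h import *;o=bot.get_obs();print(o['torque'])"
```

```text
t: 14.55
eef_pos: [0.5432, -0.2204, 0.0981]
tool_rot: [-0.0, 0.927, 0.376, -0.0]
contact_force: [-0.3, 0.0, -3.0]
gripper_width: 0.391
grasp_force: 45.1
[-0.04565343  0.03376668  0.02402666]
t: 14.95
eef_pos: [0.5432, -0.2204, 0.0935]
tool_rot: [-0.0, 0.927, 0.376, -0.0]
contact_force: [0.2, -0.0, -1.2]
gripper_width: 0.388
grasp_force: 45.1
[-0.00089885  0.02689826 -0.00432325]
```

```bash
python3 -m inch '[[0,0,0.002,0],[0,0,0.0015,0],[0,0,0.0015,0],[0,0,0,0],[0,0,0,0]]'; python3 -m inch '[[0,0,0.001,0],[0,0,0.001,0],[0,0,0.001,0],[0,0,0.001,0],[0,0,0,0],[0,0,0,0]]'
```

```text
t: 15.45
eef_pos: [0.5433, -0.2204, 0.0887]
tool_rot: [-0.0, 0.927, 0.376, -0.0]
contact_force: [-0.0, -0.5, -2.4]
gripper_width: 0.388
grasp_force: 45.1
t: 16.05
eef_pos: [0.5435, -0.2204, 0.0851]
tool_rot: [0.0, 0.927, 0.376, 0.0]
contact_force: [-1.7, 0.4, 2.3]
gripper_width: 0.392
grasp_force: 45.7
```

```bash
python3 -m inch '[[0,0,0.001,0],[0,0,0,0],[0,0,0,0]]'; python3 -m inch '[[0,0,-0.001,0],[0,0,0,0]]'; python3 -m inch '[[0,0,0,0],[0,0,0,0],[0,0,0,0],[0,0,0,0],[0,0,0,0],[0,0,0,0],[0,0,0,0],[0,0,0,0]]' 0.075
```

```text
t: 16.35
eef_pos: [0.5434, -0.2204, 0.084]
tool_rot: [0.0, 0.927, 0.376, 0.0]
contact_force: [-1.6, 0.2, 5.6]
gripper_width: 0.391
grasp_force: 45.9
t: 16.55
eef_pos: [0.5434, -0.2204, 0.0849]
tool_rot: [0.0, 0.927, 0.376, 0.0]
contact_force: [-1.3, 0.8, 2.2]
gripper_width: 0.392
grasp_force: 45.8
t: 17.35
eef_pos: [0.5434, -0.2204, 0.0848]
tool_rot: [0.0, 0.927, 0.376, 0.0]
contact_force: [-0.6, 0.3, -0.5]
gripper_width: 0.879
grasp_force: 0.0
```

Next I retreat straight up and take a look.

```bash
python3 -m inch '[[0,0,-0.005,0],[0,0,-0.01,0],[0,0,-0.02,0],[0,0,-0.03,0],[0,0,-0.03,0],[0,0,-0.03,0],[0,0,-0.03,0],[0,0,-0.03,0],[0,0,0,0],[0,0,0,0],[0,0,0,0]]'
python3 - <<'E'
from h import *
snap('wrist','w4'); o=bot.get_obs(); print(o['contact_force'],o['eef_pos'])
im=cv2.imread('pics/w4.png'); cv2.imwrite('pics/w4z.png',cv2.resize(im[60:270,180:460],(800,600),interpolation=cv2.INTER_CUBIC))
c=[.5444,-.2195]; t=np.linspace(0,6.28,5)[:4]
for z in(.1,.096): print(z,((proj('w4',[[*c,z]])-[180,60])*2.857).round())
print(((proj('w4',[[c[0]+.05*np.cos(a),c[1]+.05*np.sin(a),.064] for a in t+np.radians(45)])-[180,60])*2.857).round())
E
```

```text
t: 18.45
eef_pos: [0.5427, -0.2203, 0.2692]
tool_rot: [-0.0, 0.927, 0.376, -0.001]
contact_force: [-0.1, -0.2, -0.9]
gripper_width: 0.877
grasp_force: 0.0
[ 0.31513441 -0.11364232  0.15039557] [ 0.54261902 -0.2202543   0.26886308]
0.1 [[397. 341.]]
0.096 [[397. 338.]]
[[395. 189.]
 [269. 322.]
 [399. 441.]
 [526. 318.]]
```

View pics/w4z.png

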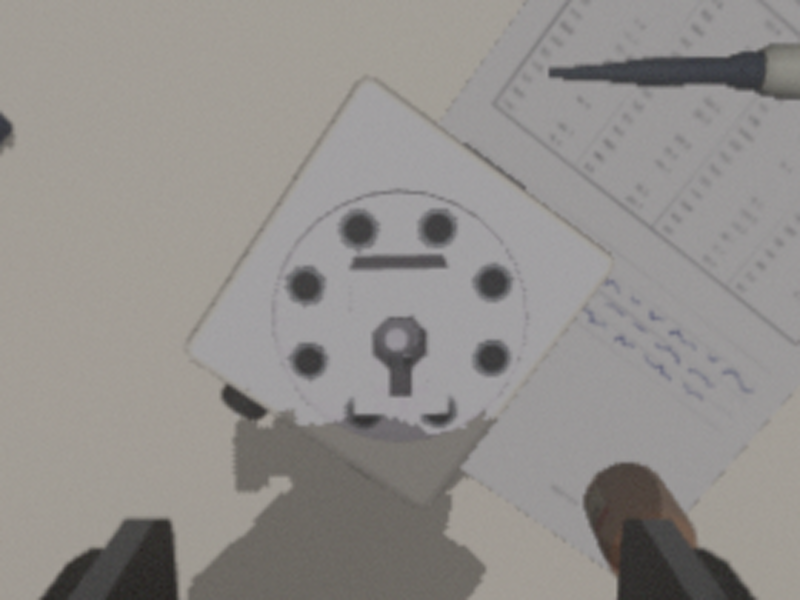

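The rotor is seated: its rim at x 272–527, y 189–441 matches the projection for the home height, and the shaft tip shows in the bore at (398,340).

```bash
python3 -c "
from station import bot
print(bot.hand_in())"
```

```text
the job is handed in; nothing more can be done
None
```

The rotor is on the drive shaft, keyed and fully home on the shoulder, and released; I handed the job in at about 18.5 s, having pressed on the shaft with roughly 9 N at most in the readings taken after each move.

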